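# Latch the glaze mill jar and hold its bayonet lid at the vent position

### The arm

A 7-joint arm with a two-finger parallel gripper is mounted at the origin on the work surface. World frame = base frame: x ahead of the robot, y to its left, z up, the work surface at z = 0. Lengths are in mm, angles in rad, forces in N, time in s.
With the tool pointing down it reaches from about 400 to 875 mm from the base axis. Payload 4.4 kg.
Tool frame: the origin (TCP) lies where the fingers leave the gripper's body, on its centre line; the fingertips stand 73 mm ahead of it and the grasp point (between the pads) lies 54 mm ahead of it; z points along the fingers, y is the line along which they close (so a half turn about z gives the same grasp; the last joint's range is limited). The gripper opens to 85 mm and grips with 20 to 120 N. Pads are 22 mm wide; open, the fingers measure 114 mm over their backs; the gripper's body (76 mm by 85 mm) begins 54 mm behind the grasp point. The pads swing forward as they close: fully open they stand 13 mm farther back than shut.
Start: joints at [1.114, 0.628, 0.038, 1.517, -0.027, 0.996, -0.02], TCP at [247.629, -600.997, 303.913] pointing down, gripper open.
Joint ranges: [-3.06, 3.06], [-0.37, 2.12], [-1.25, 1.32], [0.18, 2.47], [-1.1, 4.24], [0.23, 1.98], [-2.94, 2.94]. Speed limits (rad/s): [2.57, 2.57, 3.14, 3.14, 3.14, 3.14, 3.14].

### API

Orientations are given as [roll, pitch, yaw] about the fixed x, y, z axes, in that order (R = Rz(yaw) Ry(pitch) Rx(roll)).
In Python, from cell import ctrl gives the robot as it stands.
- The arm moves only by the tool send_rows, never from a script. Its argument "rows" is a list that holds one entry, the list of rows, each a list of 6 numbers: the shift along the tool's x, y, z in cm, then the turn, a rotation vector about the tool's x, y, z in rad. In form: [[[tx, ty, tz, wx, wy, wz], ...]]. A call has 1 to 10 rows; each row is the pose to reach, as a shift and turn from the pose commanded when the call began, along the tool's axes at that moment; what a row does not reach only later rows make up. A row lasts 1/10 s, in which the tool goes at most 50 mm and 8.59 degrees, less where a joint would pass 70% of its speed; a pose out of reach is approached as far as the arm can. A call with a gripper value outside its range is refused whole. "grip" is the closure in counts, from 0 (fully open) to 255 (shut), set as the call begins (left out, the last holds). The fingers move at their own pace and stop on an object; the grip force is fixed at half the most. Time passes only in rows, so rows that repeat a pose let the fingers close. It gives the time, the measured TCP pose, the force, the opening and the grip force at its end, in the units of the state.
- ctrl.read_state(): the state, without advancing time (a new reading comes with each control period).
- ctrl.get_image(name): name is "scene" or "side" or "wrist"; returns a dict with "pixels" (480x640x3 uint8, red, green, blue), "fx", "fy", "cx", "cy" (pixels), "D" ([k1, k2, p1, p2, k3] as OpenCV has them; the pictures are not rectified), "extrinsics" (4x4, takes a point from camera to world coordinates); the wrist camera has in their place "mount" (4x4, takes a point from camera to tool coordinates, whose origin is the TCP and whose axes are the flange's). Camera axes: x right, y up, looking along -z (the intrinsics and any distortion apply to the point x, -y, -z); pixel columns grow to the right and rows downward; lengths in mm; the calibration is good to about 2 mm. A picture is of the moment at which its call begins: read the wrist's pose just before it. There is no depth.
- ctrl.finish_job(): hands the job in; it is judged then, once.
The state is a dict: "clock": time; "qpos": joint angles; "qd": joint speeds; "tau": joint torques, N m; "eef_pos": TCP position; "tool_rot": TCP orientation; "force": force on the tool from outside, world axes, zero at the start; "torque": the same for the moment, N m; "width": finger opening in mm; "gripper_force": force on a finger pad.
Only numpy, scipy, OpenCV 4.12 (cv2) and the standard library are available. Lean on these libraries where they do the work, as an engineer would, in place of code of your own. Each camera call takes 0.05 s, during which the arm holds its last target. There are 200 camera calls.

### The job

Make the porcelain mill jar ready to vent: first swing the cradle's steel keeper latch shut until its bar rests in its catch. Then drop the bar-handled bayonet lid into the jar's mouth, ears through the notches, so that it sits on the rim, and twist it clockwise (seen from above) halfway to its lock, an eighth of a turn, so that the bar lines up with the two ribs on the jar; do not turn it into the lock click. The job finishes with the gripper still holding the lid's bar in that position; leave the jar in its cradle and the other things on the table alone.

Things in the scene. Friction and masses are not known exactly. Their poses are not given: they have to be found in the camera images.
- cradle: Fixed aluminium plate 200 x 150 x 10 mm on the table with 10 mm high fences that hold the jar's foot; origin: centre of its underside, below the jar's axis. Its x axis is the long side. The latch runs along its -y side: hinge at (85, -60) mm, catch (open C bracket, 38 mm high) at (-72, -60) mm in its x, y.
- latch (a joint): Angle of the keeper latch, rad: 0 = closed, bar lying in its catch across the edge of the jar's foot (end stop); grows as it swings out, horizontally, away from the jar (anticlockwise from above), to 1.6. It stays where it is left; moving it at its post takes about 1 N.
- latch_hinge (a point): The latch's upright pivot axis, a point at the bar's height (28 mm above the table). The steel bar is 14 mm wide, 8 mm thick, its top 32 mm above the table.
- latch_post (a point): Point on the axis of the round upright post (diameter 12 mm) at the free end of the latch bar, 170 mm from the hinge, level; the point is the post's top, 94 mm above the table; the post rises 62 mm above the bar.
- jar: White porcelain mill jar, loose in the cradle's pocket (about 1.5 mm play): square foot 124 x 124 x 12 mm, round body of 100 mm diameter, 98 mm high, 1.6 kg. Origin: centre of its underside, 10 mm above the table; z up its axis; x runs through both entry notches of the mouth (on its +x and -x sides), along the cradle's x to within 2 degrees.
- jar_mouth (a point): Centre of the mouth in the plane of the rim's top, 98 mm above the jar's origin. Rim: a lip 6 mm thick, outer diameter 100, opening 66 mm, with two opposite notches (34 degrees wide, about 20 mm across, out to diameter 91 mm); below the lip it is 91 mm wide inside, where stops bar anticlockwise turning.
- bayonet_lid: Grey plastic lid, 250 g, lying plug down, handle up. Cap 94 mm wide, 8 mm thick, its underside 16 mm above the origin; plug diameter 60 mm below it with two ears along +x and -x, to 42.5 mm from the axis, 16 mm wide, 1.5 to 7.5 mm above the origin. Origin: centre of the plug's underside; x along the bar handle. Half a turn gives the same lid. Seated, its origin is 82 mm above the jar's.
- round_knob_lid: Another grey lid of the same cap and plug but with a round knob (38 mm) and no ears: not needed, leave alone. Origin: centre of the underside.
- tea_bowl_a: White bowl, diameter 86, height 55 mm, bystander; origin under its centre.
- tea_bowl_b: Terracotta bowl, diameter 80, height 58 mm, bystander; origin under its centre.
- tea_bowl_c: White bowl, diameter 88, height 52 mm, bystander; origin under its centre.
- glaze_jar: Closed white jar with label, diameter 64, height 85 mm, bystander; origin under its centre.
- glaze_brush: Brush 200 mm long lying on the table, bystander.
- packing_block: White packing block 60 x 100 x 45 mm, bystander; origin under its centre.
- jar_rib (a point): Top of one of two opposite ribs on the outside of the rim (10 mm long radially, 6 mm wide), 45 degrees clockwise of the notches, seen from above: the lid's halfway position. The lid's travel runs clockwise from 0 at the notches to the lock at 90 degrees, where a sprung ball resists from about 75 degrees.
- lid_bar (a point): Middle of the top of the bayonet lid's straight bar handle, 60 mm above the lid's origin. The bar is 70 mm long (along the lid's x, in line with the ears), 14 mm wide, 36 mm high, and stands on the cap.
There are look-alikes about, which are no part of the job. Of the things like the cradle, leave any that is pink or yellow; of the rest the larger one is meant.

How it is judged:
By the outcome, as a careful person would: the job done as asked, in the order asked, and still so for the second after the job is handed in, while the arm keeps its last pose, push and grip.
It also fails if it takes over 54 s, if anything falls off the work surface, if the arm or the gripper's body presses on something with over 40 N, if the wrist force passes 120 N, or if a joint passes its speed limit or range.

## Working session

There is one attempt and no reset: what is moved stays moved. The work goes in short steps, Python scripts to look and compute and a tool call to move; the robot and the scene stay as the last step left them, time stands still between calls to the robot, and variables do not carry over. Pictures are saved under pics/ and viewed, at most 10 in all, crops included, and the job is handed in when it is done.

Besides the shell and the picture viewer there is one more tool, called as a command line: name --argument value ..., lists and objects as JSON in quotes. send_rows: Moves the arm, as the interface text tells. Its arguments: {"type":"object","properties":{"rows":{"type":"array","items":{"type":"array","items":{"type":"array","items":{"type":"number"}}}},"grip":{"type":"number"}},"required":["rows"]}

```bash
mkdir -p pics; ls; python3 - <<'E'
from cell import ctrl
import cv2,pickle
s=ctrl.read_state();print(s)
d={'state':s}
for n in ['scene','side']:
    i=ctrl.get_image(n);d[n]=i
    cv2.imwrite(f'pics/{n}0.png',i['pixels'][:,:,::-1]);print(n,i['fx'],i['cx'],i['cy'],i['D'],i['extrinsics'])
pickle.dump(d,open('im0.pkl','wb'))
E
```

```text
pics
{'clock': 0.0, 'qpos': array([ 1.11418112,  0.62934724,  0.03843753,  1.51835379, -0.02702668,
        0.99630521, -0.02002583]), 'qd': array([-0.00122905,  0.00038951,  0.00035565,  0.00244795,  0.00193005,
        0.00074994,  0.00054116]), 'tau': array([ 1.00495723e-03, -5.63402724e+01,  1.22570615e+00, -1.93441415e+01,
        1.08027802e-02,  1.06234686e-02, -1.36320412e-05]), 'eef_pos': array([ 247.46532924, -600.5279658 ,  302.99269655]), 'tool_rot': array([-3.13969661e+00, -4.29901870e-08,  3.90778758e-01]), 'force': array([ 0.45923254,  0.53477542, -0.45097367]), 'torque': array([ 0.01257629, -0.01020818,  0.00731852]), 'gripper_force': 0.0, 'width': 85.35470577677954}
scene 522.401826845492 317.2592648620873 231.31999400298196 [0.04247919 0.         0.         0.         0.        ] [[-7.73025867e-01 -5.17331105e-01  3.67150564e-01  9.62913536e+02]
 [ 6.34259881e-01 -6.19285578e-01  4.62817217e-01  5.86767007e+02]
 [-1.20586929e-02  5.90638554e-01  8.06846136e-01  1.23235667e+03]
 [ 0.00000000e+00  0.00000000e+00  0.00000000e+00  1.00000000e+00]]
side 560.4508623413632 325.1315587022647 245.9919496416421 [-0.0166876  0.         0.         0.         0.       ] [[-6.70720476e-01  4.94198701e-01 -5.53083797e-01 -4.73224813e+02]
 [-7.41605413e-01 -4.34300391e-01  5.11277402e-01  7.94231088e+02]
 [ 1.24681185e-02  7.53094160e-01  6.57794597e-01  1.21062327e+03]
 [ 0.00000000e+00  0.00000000e+00  0.00000000e+00  1.00000000e+00]]
```

View pics/scene0.png

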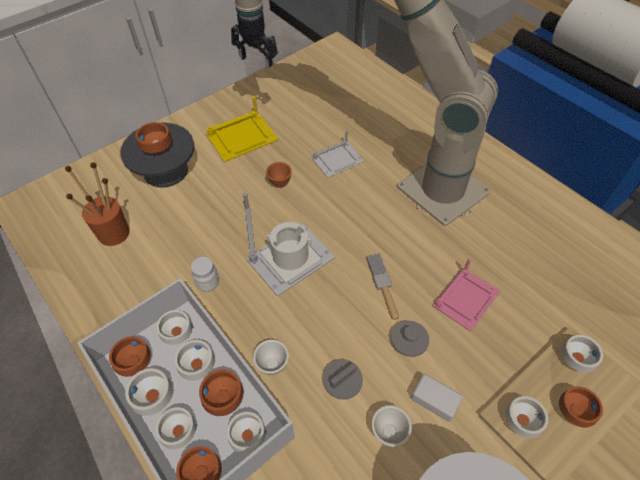

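View pics/side0.png

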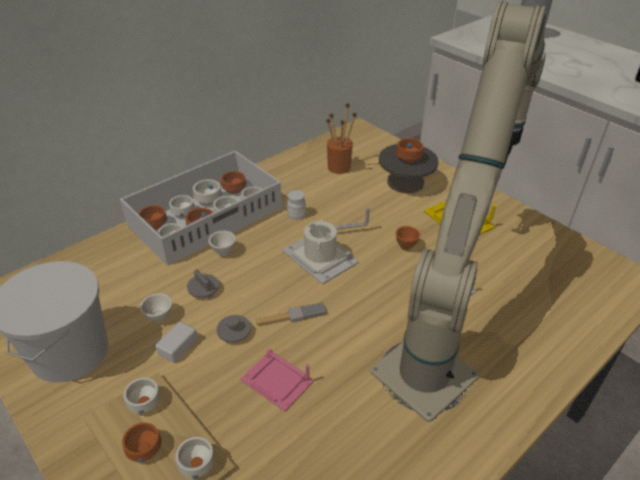

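The scene view shows the jar and cradle at about (290,250). The latch is open, with its hinge at (252,258) and its post top at (246,197). The bar lid is at (343,378). In the side view the jar is at (320,245), the post at (367,212) and the lid at (203,285). I'll enlarge crops for precise picks.

```bash
cat > h.py <<'E'
import numpy as np,cv2,pickle
def K(i): return np.array([[i['fx'],0,i['cx']],[0,i['fy'],i['cy']],[0,0,1]])
def ext(i,tool=None):
    if 'extrinsics' in i: return np.array(i['extrinsics'])
    return tool@np.array(i['mount'])
def ray(i,uv,T):
    p=cv2.undistortPoints(np.array([[uv]],float),K(i),np.array(i['D']))[0,0]
    return T[:3,3],T[:3,:3]@np.array([p[0],-p[1],-1])
def plane(i,uv,z,T=None):
    if T is None:T=ext(i)
    o,d=ray(i,uv,T);return o+d*(z-o[2])/d[2]
def proj(i,P,T=None):
    if T is None:T=ext(i)
    q=(np.atleast_2d(P)-T[:3,3])@T[:3,:3];q=q*[1,-1,-1]
    return cv2.projectPoints(q,np.zeros(3),np.zeros(3),K(i),np.array(i['D']))[0][:,0]
def tri(rs):
    A=0;b=0
    for o,d in rs:
        d=d/np.linalg.norm(d);M=np.eye(3)-np.outer(d,d);A=A+M;b=b+M@o
    return np.linalg.solve(A,b)
def toolT(s):
    from scipy.spatial.transform import Rotation as R
    T=np.eye(4);T[:3,:3]=R.from_euler('xyz',s['tool_rot']).as_matrix();T[:3,3]=s['eef_pos'];return T
E
python3 - <<'E'
from h import *
d=pickle.load(open('im0.pkl','rb'))
def crop(n,x,y,w,h,k):
    return cv2.resize(d[n]['pixels'][y:y+h,x:x+w,::-1],None,fx=k,fy=k,interpolation=cv2.INTER_CUBIC)
a=np.hstack([crop('scene',235,185,100,110,4),crop('side',275,200,100,110,4)])[:440]
cv2.imwrite('pics/c1.png',a)
E
```

```text
(no output)
```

View pics/c1.png

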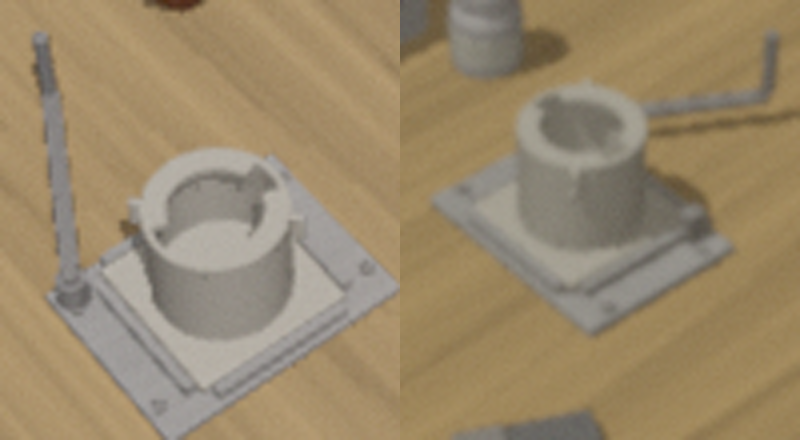

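```bash
python3 - <<'E'
from h import *
d=pickle.load(open('im0.pkl','rb'));S=d['scene'];D=d['side']
np.set_printoptions(precision=1,suppress=True)
print('post',tri([ray(S,(245,194.2),ext(S)),ray(D,(367.7,208.7),ext(D))]),plane(S,(245,194.2),94),plane(D,(367.7,208.7),94))
print('hinge',plane(S,(253,256.2),32))
for uv in [(247.5,259.2),(334.5,257),(303,224.5),(277.5,295)]: print('S corner',plane(S,uv,10))
for uv in [(283,249.5),(323.7,283.2),(358.2,260.7)]: print('D corner',plane(D,uv,10))
for uv in [(300.5,230.5),(275.5,243),(269,237.5),(309,240.5)]: print('notch/rib',plane(S,uv,108))
# lid: dark grey masks, with cap top at z=24+; print
for n,i,x0,y0,x1,y1 in [('S',S,315,350,375,408),('D',D,180,262,228,304)]:
    g=i['pixels'][y0:y1,x0:x1];hsv=cv2.cvtColor(g,cv2.COLOR_RGB2HSV)
    m=(hsv[...,1]<50).astype(np.uint8);m=cv2.morphologyEx(m,cv2.MORPH_OPEN,np.ones((3,3)))
    c=max(cv2.findContours(m,0,2)[0],key=cv2.contourArea);e=cv2.fitEllipse(c)
    print(n,e[0][0]+x0,e[0][1]+y0,e[1],plane(i,(e[0][0]+x0,e[0][1]+y0),24))
a=cv2.resize(S['pixels'][345:410,310:380,::-1],None,fx=5,fy=5,interpolation=2)
b=cv2.resize(D['pixels'][255:315,170:240,::-1],None,fx=5,fy=5,interpolation=2)
b=np.pad(b,((0,a.shape[0]-b.shape[0]),(0,0),(0,0)));cv2.imwrite('pics/c2.png',np.hstack([a,b]))
E
```

```text
post [ 516.5 -307.5   87.2] [ 519.9 -299.8   94. ] [ 511.4 -303.6   94. ]
hinge [ 606.4 -149.6   32. ]
S corner [ 617.5 -164.7   10. ]
S corner [426.1 -14.6  10. ]
S corner [ 423.  -160.3   10. ]
S corner [621.3 -19.8  10. ]
D corner [613.3 -25.2  10. ]
D corner [412.2 -20.9  10. ]
D corner [ 414.7 -170.1   10. ]
notch/rib [483.9 -89.  108. ]
notch/rib [559.6 -99.1 108. ]
notch/rib [ 562.2 -124.4  108. ]
notch/rib [487. -49. 108.]
S 342.44624519348145 378.99494552612305 (37.29468536376953, 38.9499626159668) [642.1 266.8  24. ]
D 202.34513664245605 284.47340393066406 (23.882579803466797, 29.540668487548828) [636.6 263.1  24. ]
```

View pics/c2.png

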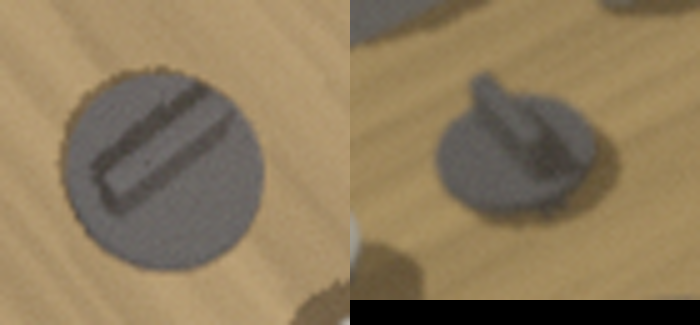

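```bash
cat >> h.py <<'E'
from scipy.spatial.transform import Rotation as R
def row(s,pos,yaw):
    """row (cm,rad) to bring TCP to pos, tool down with yaw"""
    T=toolT(s);t=T[:3,:3].T@(np.array(pos,float)-T[:3,3])/10
    G=R.from_euler('xyz',[np.pi,0,yaw]).as_matrix()
    w=R.from_matrix(T[:3,:3].T@G).as_rotvec()
    return [round(float(v),2) for v in t]+[round(float(v),3) for v in w]
E
python3 - <<'E'
from h import *
d=pickle.load(open('im0.pkl','rb'));S=d['scene'];D=d['side']
a,b=plane(S,(332.4,382),60),plane(S,(354.4,366.4),60);print(a,b,np.arctan2(*(b-a)[1::-1]))
a,b=plane(D,(266.5-0,0),60),0
for uv in [(170+132/5,255+78/5),(170+185/5,255+133/5)]: print(plane(D,uv,60))
print(row(d['state'],[516,-304,255],1.04), ext.__name__)
E
```

```text
[673.96807609 266.95739566  60.        ] [610.48529715 271.42338224  60.        ] 3.0713587890053016
[663.81118497 260.69039624  60.        ]
[604.03333691 262.67527456  60.        ]
[36.12, -17.18, 4.83, -0.002, -0.001, -0.649] ext
```

send_rows --rows '[[[36.1,-17.2,4.8,0,0,-0.65],[36.1,-17.2,4.8,0,0,-0.65],[36.1,-17.2,4.8,0,0,-0.65],[36.1,-17.2,4.8,0,0,-0.65],[36.1,-17.2,4.8,0,0,-0.65],[36.1,-17.2,4.8,0,0,-0.65],[36.1,-17.2,4.8,0,0,-0.65],[36.1,-17.2,4.8,0,0,-0.65],[36.1,-17.2,4.8,0,0,-0.65],[36.1,-17.2,4.8,0,0,-0.65]]]' --grip 130

```text
clock: 1.1
eef_pos: [516.9, -302.4, 255.3]
tool_rot: [-3.14, -0.001, 1.045]
force: [-0.2, -0.5, -0.0]
width: 41.6
gripper_force: 0.0
```

send_rows --rows '[[[0,0,0,0,0,0],[0,0,0,0,0,0],[0,0,0,0,0,0]]]'

```text
clock: 1.4
eef_pos: [514.8, -306.0, 256.0]
tool_rot: [3.142, 0.001, 1.038]
force: [-0.0, -0.3, 0.0]
width: 41.8
gripper_force: 0.0
```

```bash
python3 - <<'E'
from cell import ctrl
from h import *
s=ctrl.read_state();i=ctrl.get_image('wrist');pickle.dump((s,i),open('w1.pkl','wb'))
cv2.imwrite('pics/w1.png',i['pixels'][:,:,::-1]);print(s['clock'],s['eef_pos'],s['tool_rot'],s['width']);print(np.array(i['mount']))
T=ext(i,toolT(s));print(proj(i,[[516,-304,94]],T))
E
```

```text
1.4 [ 514.8202414  -306.04930228  256.03094666] [3.1415425e+00 6.6370133e-04 1.0378804e+00] 41.76271666223632
[[ 5.27228171e-04  9.49254538e-01  3.14508418e-01  8.21753208e+01]
 [ 9.99999842e-01 -4.38980490e-04 -3.51417828e-04 -2.92555808e-01]
 [-1.95521908e-04  3.14508553e-01 -9.49254619e-01 -7.04133530e+01]
 [ 0.00000000e+00  0.00000000e+00  0.00000000e+00  1.00000000e+00]]
[[313.25939266 241.07361238]]
```

View pics/w1.png

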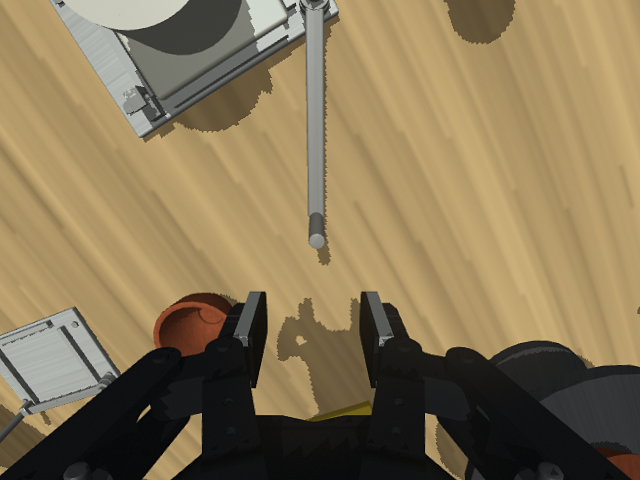

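The wrist view shows the post top at (317,241) and the bar running up to the hinge at (314,5). The catch is at (137,98) and the cradle corner at (147,137). A terracotta bowl sits at (197,325).

```bash
python3 - <<'E'
from h import *
np.set_printoptions(precision=1,suppress=True)
s,i=pickle.load(open('w1.pkl','rb'));T=ext(i,toolT(s))
for n,uv,z in [('post',(317,241),94),('hinge',(314,14),32),('catch',(133,97),38),('corner',(147,138),10),('bowl',(195,327),58),('bowl edge',(235,305),58)]: print(n,plane(i,uv,z,T))
P=plane(i,(317,241),94,T);c=np.array([518,-94]);
from math import *
ang=-0.024;Rm=np.array([[cos(ang),-sin(ang)],[sin(ang),cos(ang)]]);H=c+Rm@[85,-60]
print('H',H,np.linalg.norm(P[:2]-H),'closed post',H+170*Rm@[-1,0],'open ang',np.arctan2(*(P[:2]-H)[::-1])+2*pi-pi-ang)
E
```

```text
post [ 518.3 -305.3   94. ]
hinge [ 595.7 -169.8   32. ]
catch [ 445.7 -147.8   38. ]
corner [ 424.4 -172.8   10. ]
bowl [ 379.2 -330.8   58. ]
bowl edge [ 422.6 -330.6   58. ]
H [ 601.5 -156. ] 170.90753904817015 closed post [ 431.6 -151.9] open ang 1.0858722028584546
```

```bash
python3 - <<'E'
from h import *
from cell import ctrl
s=ctrl.read_state()
print(s['eef_pos'],row(s,[518.3,-305.3,122],1.06))
# arc rows from the lowered pose
H=np.array([601.5,-156]);s2=dict(s,eef_pos=np.array([518.3,-305.3,122]),tool_rot=np.array([np.pi,0,1.06]))
for a in np.linspace(1.086,-0.06,11)[1:]:
    g=a-.024+np.pi;print(row(s2,[*(H+171*np.array([np.cos(g),np.sin(g)])),122],a-.024))
E
```

```text
[ 515.03111472 -305.81883273  256.05844713] [0.22, 0.25, 13.41, 0.0, 0.0, -0.022]
[0.1, -1.96, -0.0, 0.0, -0.0, 0.113]
[0.43, -3.89, -0.0, 0.0, -0.0, 0.227]
[0.98, -5.77, -0.0, 0.0, -0.0, 0.342]
[1.74, -7.58, -0.0, 0.0, -0.0, 0.456]
[2.7, -9.28, -0.0, 0.0, -0.0, 0.571]
[3.86, -10.87, -0.0, 0.0, -0.0, 0.686]
[5.18, -12.31, -0.0, 0.0, -0.0, 0.8]
[6.66, -13.59, -0.0, 0.0, -0.0, 0.915]
[8.28, -14.7, -0.0, 0.0, -0.0, 1.029]
[10.01, -15.61, -0.0, 0.0, -0.0, 1.144]
```

send_rows --rows '[[[0,0,0,0,0,0],[0.2,0.25,3.4,0,0,-0.02],[0.2,0.25,6.4,0,0,-0.02],[0.2,0.25,9.4,0,0,-0.02],[0.2,0.25,12.0,0,0,-0.02],[0.2,0.25,13.4,0,0,-0.02],[0.2,0.25,13.4,0,0,-0.02]]]' --grip 183

```text
clock: 2.15
eef_pos: [518.0, -303.6, 120.2]
tool_rot: [-3.138, 0.0, 1.061]
force: [-0.5, 0.5, -0.1]
width: 24.0
gripper_force: 0.0
```

send_rows --rows '[[[0.03,-0.98,0,0,0,0.057],[0.1,-1.96,0,0,0,0.113],[0.24,-2.93,0,0,0,0.17],[0.43,-3.89,0,0,0,0.227],[0.68,-4.84,0,0,0,0.285],[0.98,-5.77,0,0,0,0.342],[1.34,-6.69,0,0,0,0.4],[1.74,-7.58,0,0,0,0.456],[2.2,-8.44,0,0,0,0.514],[2.7,-9.28,0,0,0,0.571]]]'

```text
clock: 3.15
eef_pos: [452.6, -235.7, 123.7]
tool_rot: [3.138, -0.003, 0.487]
force: [0.3, -0.3, -0.5]
width: 24.2
gripper_force: 0.4
```

send_rows --rows '[[[0.03,-0.98,0,0,0,0.057],[0.1,-1.96,0,0,0,0.113],[0.24,-2.93,0,0,0,0.17],[0.43,-3.89,0,0,0,0.227],[0.68,-4.84,0,0,0,0.285],[0.98,-5.77,0,0,0,0.342],[1.34,-6.69,0,0,0,0.4],[1.74,-7.58,0,0,0,0.456],[1.74,-7.58,0,0,0,0.456]]]'

```text
clock: 4.05
eef_pos: [432.2, -159.0, 123.2]
tool_rot: [-3.141, -0.003, 0.036]
force: [0.0, -0.0, -0.2]
width: 24.1
gripper_force: 0.0
```

send_rows --rows '[[[0.0,-0.3,0,0,0,0],[0.0,-0.6,0,0,0,0],[0.0,-0.9,0,0,0,0],[0,-1.2,0,0,0,0],[0,-1.2,0,0,0,0]]]'

```text
clock: 4.55
eef_pos: [430.9, -149.3, 122.1]
tool_rot: [3.139, -0.001, 0.033]
force: [0.4, -3.4, 1.1]
width: 24.4
gripper_force: 2.1
```

send_rows --rows '[[[0.0,-0.2,0,0,0,0],[0.0,-0.4,0,0,0,0],[0.0,-0.6,0,0,0,0],[0,-0.6,0,0,0,0],[0,-0.6,0,0,0,0]]]'

```text
clock: 5.05
eef_pos: [430.9, -148.4, 122.1]
tool_rot: [3.132, -0.004, 0.027]
force: [-1.7, -16.6, -3.6]
width: 24.4
gripper_force: 8.8
```

send_rows --rows '[[[0.0,1.0,0,0,0,0],[0.0,1.0,-4,0,0,0],[0.0,1.0,-8,0,0,0],[0.0,1.0,-12,0,0,0],[0.0,1.0,-17,0,0,0]]]' --grip 0

```text
clock: 5.55
eef_pos: [429.5, -151.0, 292.5]
tool_rot: [-3.14, 0.004, 0.035]
force: [1.5, 0.5, -0.5]
width: 85.3
gripper_force: 0.0
```

send_rows --rows '[[[8.7,-6.2,0,0,0,-1.37],[8.7,-6.2,0,0,0,-1.37],[8.7,-6.2,0,0,0,-1.37],[8.7,-6.2,0,0,0,-1.37],[8.7,-6.2,0,0,0,-1.37],[8.7,-6.2,0,0,0,-1.37],[8.7,-6.2,0,0,0,-1.37],[8.7,-6.2,0,0,0,-1.37],[8.7,-6.2,0,0,0,-1.37],[8.7,-6.2,0,0,0,-1.37]]]'

```text
clock: 6.55
eef_pos: [515.0, -86.7, 291.7]
tool_rot: [-3.14, -0.001, 1.406]
force: [0.9, -0.2, -0.4]
width: 85.6
gripper_force: 0.0
```

send_rows --rows '[[[0,0,0,0,0,0],[0,0,0,0,0,0],[0,0,0,0,0,0],[0,0,0,0,0,0]]]'

```text
clock: 6.95
eef_pos: [515.5, -87.0, 291.9]
tool_rot: [-3.141, 0.0, 1.403]
force: [0.3, -0.4, -0.3]
width: 85.7
gripper_force: 0.0
```

```bash
python3 - <<'E'
from cell import ctrl
from h import *
s=ctrl.read_state();i=ctrl.get_image('wrist');pickle.dump((s,i),open('w2.pkl','wb'))
cv2.imwrite('pics/w2.png',i['pixels'][:,:,::-1]);print(s['clock'],s['eef_pos'],s['tool_rot'],s['qpos'],s['force'])
E
```

```text
6.95 [515.49825934 -86.99360811 291.89578321] [-3.14141646e+00  8.97791241e-05  1.40317933e+00] [ 0.15235592  0.46225496 -0.05584631  1.88315487  0.03490847  0.79729167
 -0.08965492] [ 0.25650139 -0.36671813 -0.29937311]
```

View pics/w2.png

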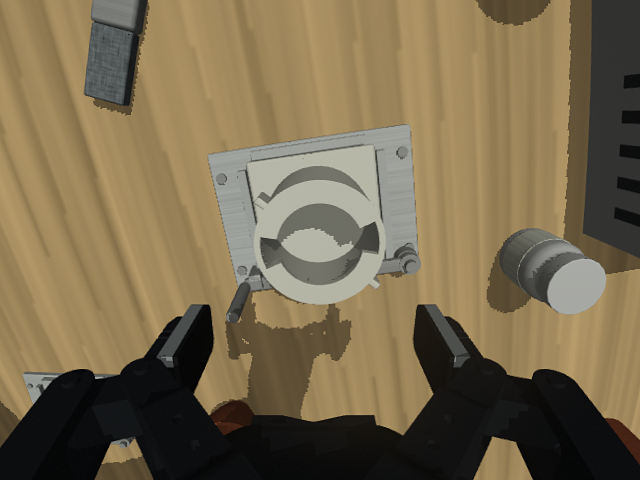

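The wrist view shows the latch closed: the post base is at (247,282) and its top at (233,316), with the bar running to the hinge at (408,260). The mouth is centred near (320,243), with notches at (270,250) and (370,238) and ribs at (262,201) and (376,284). I'll rectify the rim plane to measure it.

```bash
cat >> h.py <<'E'
def ortho(i,T,c,z,half,k):
    n=int(2*half*k);u=(np.arange(n)-n/2)/k
    X,Y=np.meshgrid(c[0]+u,c[1]-u);P=np.stack([X,Y,0*X+z],-1).reshape(-1,3)
    m=proj(i,P,T).reshape(n,n,2).astype(np.float32)
    return cv2.remap(i['pixels'],m[...,0],m[...,1],1)
E
python3 - <<'E'
from h import *
s,i=pickle.load(open('w2.pkl','rb'));T=ext(i,toolT(s))
print('post',plane(i,(233,316),94,T),'hinge',plane(i,(408,258),32,T))
c=(516,-92);o=ortho(i,T,c,108,65,4)
g=cv2.cvtColor(o,cv2.COLOR_RGB2GRAY)
for lo,hi in [(190,210),(125,140)]:
    h=cv2.HoughCircles(cv2.GaussianBlur(g,(5,5),1.5),cv2.HOUGH_GRADIENT_ALT,1.5,5,param1=100,param2=.6,minRadius=lo,maxRadius=hi)
    if h is not None:
        for q in h.reshape(-1,h.shape[-1])[:3]: print(c[0]+(q[0]-260)/4,c[1]-(q[1]-260)/4,q[2]/4)
cv2.imwrite('pics/o2.png',o[:,:,::-1])
E
```

```text
post [ 434.29459908 -152.95792648   94.        ] hinge [ 601.84556169 -151.38966024   32.        ]
520.0 -97.125 50.368076
519.25 -96.375 33.007633
520.375 -77.25 32.650486
```

View pics/o2.png

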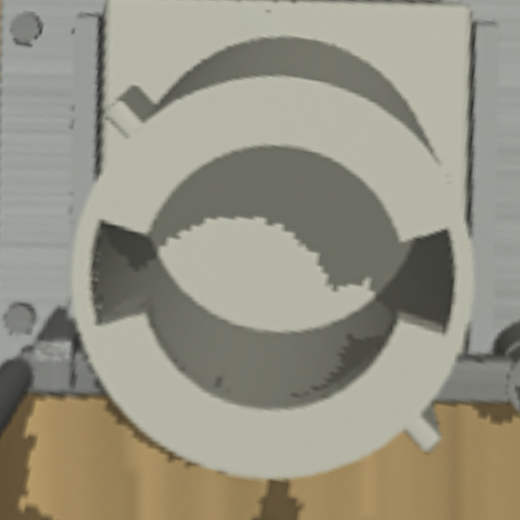

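The mouth centre is (519.4, -96.5), the notch line is at -0.026 rad and the ribs are at about -0.80 rad. The latch post sits where closed predicts (434, -153). Next is the lid.

```bash
python3 - <<'E'
from h import *
from cell import ctrl
s=ctrl.read_state();print(row(s,[639,265,255],3.09))
E
```

```text
[36.77, 6.31, 3.69, -0.0, -0.0, -1.687]
```

send_rows --rows '[[[36.8,6.3,2.5,0,0,-1.69],[36.8,6.3,2.5,0,0,-1.69],[36.8,6.3,2.5,0,0,-1.69],[36.8,6.3,2.5,0,0,-1.69],[36.8,6.3,2.5,0,0,-1.69],[36.8,6.3,2.5,0,0,-1.69],[36.8,6.3,2.5,0,0,-1.69],[36.8,6.3,2.5,0,0,-1.69],[36.8,6.3,2.5,0,0,-1.69],[36.8,6.3,2.5,0,0,-1.69]]]'

```text
clock: 8.0
eef_pos: [638.5, 266.8, 266.2]
tool_rot: [-3.141, -0.001, 2.912]
force: [0.0, -0.8, -0.6]
width: 85.9
gripper_force: 0.0
```

```bash
python3 - <<'E'
from h import *
from cell import ctrl
s=ctrl.read_state();print(s['eef_pos'],s['tool_rot'],row(s,[639,265,255],3.09))
E
```

```text
[638.47453315 266.82250445 266.18192444] [-3.14133567e+00 -8.38678591e-04  2.91161451e+00] [-0.09, -0.17, 1.12, -0.0, -0.001, -0.178]
```

send_rows --rows '[[[0,0,1,0,0,-0.15],[0,0,1,0,0,-0.18],[0,0,1,0,0,-0.18],[0,0,1,0,0,-0.18],[0,0,1,0,0,-0.18],[0,0,1,0,0,-0.18]]]'

```text
clock: 8.6
eef_pos: [638.9, 265.4, 257.4]
tool_rot: [3.142, 0.001, 3.083]
force: [0.1, 0.5, -0.0]
width: 85.3
gripper_force: 0.0
```

```bash
python3 - <<'E'
from h import *
from cell import ctrl
s=ctrl.read_state();i=ctrl.get_image('wrist');pickle.dump((s,i),open('w3.pkl','wb'))
print(s['clock'],s['eef_pos'],s['tool_rot'],s['qpos'])
T=ext(i,toolT(s));o=ortho(i,T,(639,265),60,65,4);o2=ortho(i,T,(639,265),24,65,4)
cv2.imwrite('pics/o3.png',cv2.resize(np.hstack([o,o2])[:,:,::-1],(800,400),interpolation=3))
for q,lo,hi in [(o2,180,196)]:
    h=cv2.HoughCircles(cv2.GaussianBlur(cv2.cvtColor(q,7),(5,5),1.5),cv2.HOUGH_GRADIENT_ALT,1.5,5,param1=80,param2=.5,minRadius=lo,maxRadius=hi)
    if h is not None:
        for r in h.reshape(-1,h.shape[-1])[:3]: print(639+(r[0]-260)/4,265-(r[1]-260)/4,r[2]/4)
E
```

```text
8.6 [638.90427997 265.39420545 257.36148978] [3.14150480e+00 6.81956911e-04 3.08298115e+00] [-0.1728124   0.77796033 -0.48931777  1.42437655  0.39377007  1.03633731
  0.7684705 ]
639.625 265.125 46.73361
```

View pics/o3.png

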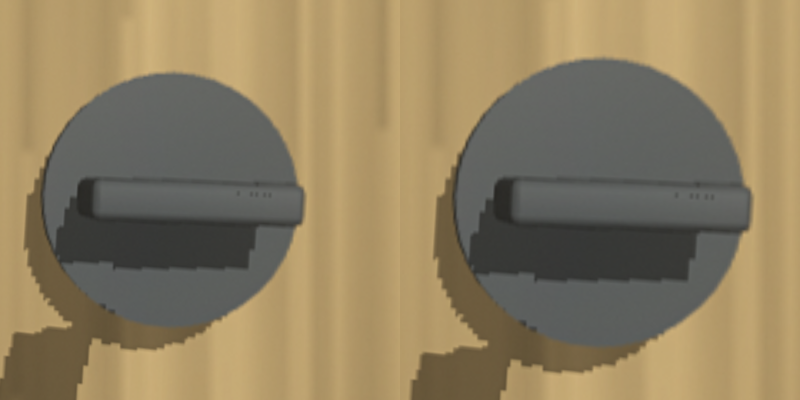

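The bar is centred at about (639.3, 265) with yaw -0.034, so I'll grasp at TCP z = 102 with yaw 3.108.

send_rows --rows '[[[0,0,5,0,0,-0.025],[0,0,9,0,0,-0.025],[0,0,12.5,0,0,-0.025],[0,0,14.5,0,0,-0.025],[0,0,15.5,0,0,-0.025],[0,0,15.5,0,0,-0.025],[0,0,15.5,0,0,-0.025]]]'

```text
clock: 9.35
eef_pos: [639.6, 265.8, 103.1]
tool_rot: [3.14, 0.002, 3.109]
force: [0.2, -0.2, -0.2]
width: 85.6
gripper_force: 0.0
```

send_rows --rows '[[[0,0,0,0,0,0],[0,0,0,0,0,0],[0,0,0,0,0,0],[0,0,0,0,0,0],[0,0,0,0,0,0],[0,0,0,0,0,0],[0,0,0,0,0,0],[0,0,0,0,0,0]]]' --grip 255

```text
clock: 10.15
eef_pos: [639.1, 265.3, 102.3]
tool_rot: [3.141, 0.001, 3.109]
force: [-0.0, -0.7, 3.7]
width: 13.0
gripper_force: 59.2
```

send_rows --rows '[[[0,0,-3,0,0,0],[0,0,-6,0,0,0],[0,0,-10,0,0,0],[0,0,-14,0,0,0],[0,0,-16,0,0,0]]]'

```text
clock: 10.65
eef_pos: [639.5, 266.1, 265.1]
tool_rot: [3.139, 0.003, 3.109]
force: [0.2, 0.4, -2.4]
width: 13.5
gripper_force: 58.8
```

```bash
python3 - <<'E'
from h import *
from cell import ctrl
s=ctrl.read_state();print(row(s,[519.4,-96.5,250],3.1156),s['force'],s['width'])
E
```

```text
[10.82, -36.63, 1.39, 0.002, 0.003, -0.007] [ 0.19634783  0.4277346  -2.38046638] 13.479025067346303
```

send_rows --rows '[[[1,-3.7,0,0,0,0],[2,-7.3,0,0,0,0],[3.2,-11,0,0,0,0],[4.5,-15,0,0,0,0],[5.8,-19,0,0,0,0],[7,-23,0,0,0,0],[8,-27,0,0,0,0],[9.3,-31,0,0,0,0],[10.3,-34.5,0.5,0,0,0],[10.8,-36.6,1.0,0,0,0]]]'

```text
clock: 11.65
eef_pos: [516.9, -100.6, 251.1]
tool_rot: [-3.14, -0.003, 3.105]
force: [-0.7, -0.1, -2.6]
width: 13.1
gripper_force: 59.0
```

send_rows --rows '[[[0,0,0,0,0,0],[0,0,0,0,0,0],[0,0,0,0,0,0],[0,0,0,0,0,0]]]'

```text
clock: 12.05
eef_pos: [519.3, -95.5, 252.0]
tool_rot: [3.141, 0.0, 3.111]
force: [-1.1, 0.3, -1.2]
width: 13.1
gripper_force: 59.0
```

```bash
python3 - <<'E'
from h import *
from cell import ctrl
s=ctrl.read_state();print(row(s,[519.4,-96.5,213],3.1156),s['eef_pos'],s['tool_rot'],s['force'],s['qpos'])
i=ctrl.get_image('wrist');pickle.dump((s,i),open('w4.pkl','wb'))
cv2.imwrite('pics/w4.png',i['pixels'][:,:,::-1])
T=ext(i,toolT(s))
E
```

```text
[-0.01, -0.1, 3.9, 0.001, 0.0, -0.005] [519.29651192 -95.50130333 252.03673178] [3.14080169e+00 4.82312388e-04 3.11109180e+00] [-1.13043309  0.28841018 -1.15451529] [ 0.49090612  0.57218475 -0.54072027  1.9027068   0.40783578  0.77656596
  1.26492003]
```

View pics/w4.png

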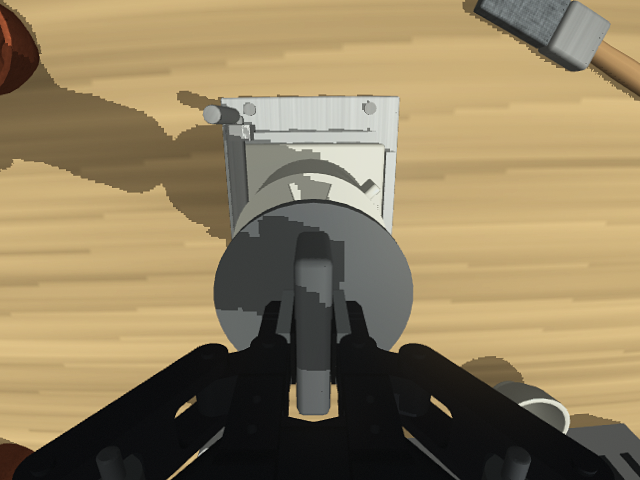

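The wrist view shows the bar held square, with the cap spanning columns 214–413. The notch at (310,188) lines up with the bar at column 313. Descending.

send_rows --rows '[[[0,-0.1,1.5,0,0,-0.005],[0,-0.1,3,0,0,-0.005],[0,-0.1,3.7,0,0,-0.005],[0,-0.1,3.7,0,0,-0.005],[0,-0.1,3.7,0,0,-0.005]]]'

```text
clock: 12.6
eef_pos: [519.2, -97.6, 215.3]
tool_rot: [3.141, 0.001, 3.114]
force: [0.4, 0.1, -2.0]
width: 12.9
gripper_force: 59.0
```

send_rows --rows '[[[0,0,0.2,0,0,0],[0,0,0.4,0,0,0],[0,0,0.6,0,0,0],[0,0,0.8,0,0,0],[0,0,0.8,0,0,0]]]'

```text
clock: 13.1
eef_pos: [518.7, -98.0, 206.7]
tool_rot: [3.142, -0.0, 3.114]
force: [-0.2, 0.5, -1.9]
width: 13.2
gripper_force: 59.0
```

send_rows --rows '[[[0,0.1,0.2,0,0,0],[0,0.1,0.4,0,0,0],[0,0.1,0.6,0,0,0],[0,0.1,0.8,0,0,0],[0,0.1,1.0,0,0,0],[0,0.1,1.2,0,0,0],[0,0.1,1.2,0,0,0]]]'

```text
clock: 13.8
eef_pos: [518.7, -97.0, 194.6]
tool_rot: [3.142, -0.0, 3.114]
force: [0.2, 0.3, -3.0]
width: 12.9
gripper_force: 59.0
```

send_rows --rows '[[[0,0,0.1,0,0,0],[0,0,0.15,0,0,0],[0,0,0.15,0,0,0],[0,0,0.15,0,0,0]]]'

```text
clock: 14.2
eef_pos: [518.9, -97.0, 194.2]
tool_rot: [-3.141, 0.0, 3.114]
force: [-1.4, -0.3, 4.8]
width: 13.0
gripper_force: 60.2
```

send_rows --rows '[[[0,0,0,0,0,0.08],[0,0,0,0,0,0.16],[0,0,0,0,0,0.24],[0,0,0,0,0,0.32],[0,0,0,0,0,0.4],[0,0,0,0,0,0.48],[0,0,0,0,0,0.56],[0,0,0,0,0,0.64],[0,0,0,0,0,0.72],[0,0,0,0,0,0.76]]]'

```text
clock: 15.2
eef_pos: [519.6, -97.0, 194.2]
tool_rot: [3.141, 0.002, 2.352]
force: [0.5, 0.3, 4.7]
width: 12.8
gripper_force: 60.1
```

send_rows --rows '[[[0,0,0,0,0,0.02],[0,0,0,0,0,0.02],[0,0,0,0,0,0.02],[0,0,0,0,0,0.02]]]'

```text
clock: 15.6
eef_pos: [519.6, -97.0, 194.2]
tool_rot: [3.14, 0.001, 2.334]
force: [-0.5, -0.2, 6.9]
width: 13.3
gripper_force: 60.3
```

```bash
python3 - <<'E'
from h import *
from cell import ctrl
s=ctrl.read_state();i=ctrl.get_image('wrist');S=ctrl.get_image('scene')
print(s['eef_pos'],s['tool_rot'],s['force'],s['torque'],s['clock'])
a=cv2.resize(i['pixels'],(400,300),interpolation=3);b=cv2.resize(S['pixels'][185:295,220:350],(400,338),interpolation=2)[:300]
c=cv2.resize(ctrl.get_image('side')['pixels'][190:290,260:390],(400,300),interpolation=2)
cv2.imwrite('pics/f.png',np.vstack([np.hstack([a,b]),np.hstack([c,c*0])])[:,:,::-1])
T=ext(i,toolT(s));cv2.imwrite('pics/o5.png',ortho(i,T,(519.4,-96.5),108,65,4)[:,:,::-1])
E
```

```text
[519.61272298 -96.95430349 194.22523547] [3.14030914e+00 1.47789705e-03 2.33440313e+00] [-0.47437581 -0.21299964  6.91332254] [-0.00553901  0.16135852 -0.05162337] 15.6
```

View pics/f.png

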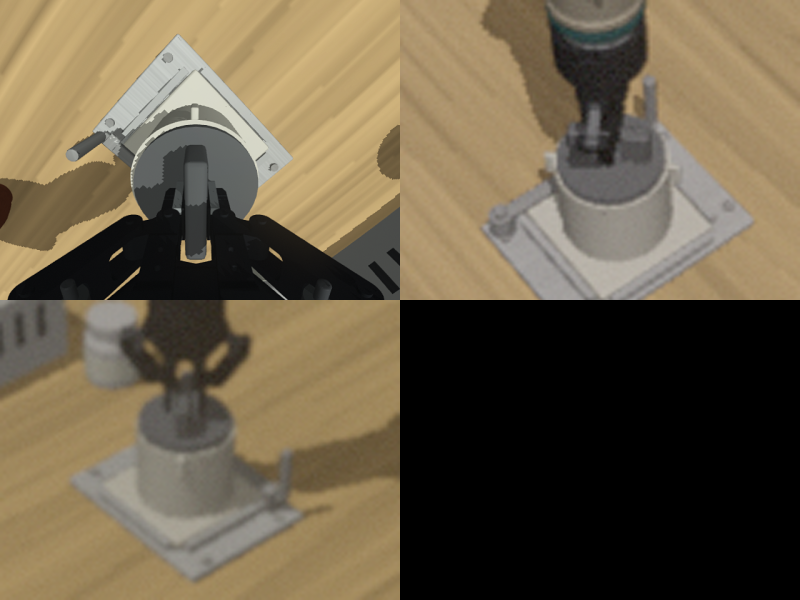

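The wrist view shows the bar (column 196) in line with the rib at (195,115). The scene and side views show the lid seated flush and the latch bar in its catch. Handing in.

```bash
python3 -c "
from cell import ctrl
print(ctrl.finish_job())"
```

```text
the job is handed in; nothing more can be done
None
```

The job is handed in at about 15.7 s on the robot's clock: the latch is shut in its catch, and the bayonet lid is seated and turned 45° clockwise in line with the ribs, with the gripper still holding its bar; no verdict came back.

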